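# Finish the crosswise airing stack of slats

## Task

Finish the airing stack on the stacking board with the three loose full-length slats, all laid flat: set one beside the lone slat of the second layer, above the other bearer, then two as the third layer, square across the second and each centred directly above a first-layer slat. Set every slat down rather than letting it drop, do not shift the slats already laid, and leave the two short offcuts and everything else on the bench where they lie.

Things in the scene. Friction and masses are not known exactly. Their poses are not given: they have to be found in the camera images.
- rack: The stacking board: a fixed 190 x 190 x 12 mm plywood board with two dark wooden bearers screwed to it, each 180 long, 30 wide, 24 mm high, running along its x axis at y = -52 and +52 mm, so that their upper faces are 36 mm above the bench. Origin: centre of the board's underside, on the bench; x along the bearers, y across them, z up.
- free_bearer (a point): Middle of the upper face (36 mm above the bench) of the bearer at the board's y = +52 mm: the one that has no second-layer slat above it yet. Axes as the board's.
- laid1_center (a point): Centre (45 mm above the bench) of one of the two first-layer slats, already laid flat across both bearers, at the board's x = -52 mm to a few mm; loose, 160 x 30 x 18 mm, upper face 54 mm above the bench; x along its length, y across its width, z up through its thickness.
- laid2_center (a point): Centre (45 mm above the bench) of one of the two first-layer slats, already laid flat across both bearers, at the board's x = +52 mm to a few mm; loose, 160 x 30 x 18 mm, upper face 54 mm above the bench; x along its length, y across its width, z up through its thickness.
- laid3_center (a point): Centre (63 mm above the bench) of the only second-layer slat so far, already laid flat across the two first-layer slats, above the bearer at the board's y = -52 mm to a few mm; loose, 160 x 30 x 18 mm, upper face 72 mm above the bench; x along its length, y across its width, z up through its thickness.
- slat1_center (a point): Centre (9 mm above the bench) of one of the three slats still to be stacked: plain wood, 160 long, 30 wide, 18 mm thick, 45 to 85 g, lying flat and loose on the bench; x along its length, y across its width, z up through its thickness. All slats are alike, either way round.
- slat2_center (a point): Centre (9 mm above the bench) of one of the three slats still to be stacked: plain wood, 160 long, 30 wide, 18 mm thick, 45 to 85 g, lying flat and loose on the bench; x along its length, y across its width, z up through its thickness. All slats are alike, either way round.
- slat3_center (a point): Centre (9 mm above the bench) of one of the three slats still to be stacked: plain wood, 160 long, 30 wide, 18 mm thick, 45 to 85 g, lying flat and loose on the bench; x along its length, y across its width, z up through its thickness. All slats are alike, either way round.
- offcut1_center (a point): Bystander: centre of a short offcut of the same wood, 85 x 30 x 18 mm, lying flat among the slats; it does not belong in the stack; x along its length, y across its width, z up through its thickness.
- offcut2_center (a point): Bystander: centre of a short offcut of the same wood, 100 x 30 x 18 mm, lying flat among the slats; it does not belong in the stack; x along its length, y across its width, z up through its thickness.
- tape_measure: Bystander: yellow and black tape measure, 72 x 39 x 66 mm, standing upright. Origin: centre of its underside.
- sanding_block: Bystander: cork sanding block, 111 x 66 x 34 mm. Origin: centre of its underside.
- clamp: Bystander: screw clamp with a steel bar 320 mm long (along its y), black jaws reaching 105 mm to its -x side and a red handle, lying flat, 32 mm high. Origin: under the middle of the bar.
- square: Bystander: combination square, 300 mm steel blade along its x and a blue stock 110 mm long, lying flat, 27 mm high. Origin: under the middle of the blade.
- chisel: Bystander: wood chisel 253 mm long along its y (blade towards +y), lying flat, 31 mm high. Origin: below its ferrule, on the bench.
Mind the look-alikes: they are no part of the job. Leave any pink look-alike of the part that bears slat1_center alone. Leave any white look-alike of the part that bears laid3_center alone.

How it is judged:
On the way:
1. a slat lies flat beside the lone one, completing the second layer above the free bearer (((horizontal distance between slat1_center and free_bearer below 0.02 m and height (world z) of slat1_center between 0.057 and 0.069 m and angle between the x axis of slat1_center and the x axis of rack, either way round below 0.15 rad and angle between the z axis of slat1_center and the z axis of rack, either way round below 0.1 rad) or (horizontal distance between slat2_center and free_bearer below 0.02 m and height (world z) of slat2_center between 0.057 and 0.069 m and angle between the x axis of slat2_center and the x axis of rack, either way round below 0.15 rad and angle between the z axis of slat2_center and the z axis of rack, either way round below 0.1 rad) or (horizontal distance between slat3_center and free_bearer below 0.02 m and height (world z) of slat3_center between 0.057 and 0.069 m and angle between the x axis of slat3_center and the x axis of rack, either way round below 0.15 rad and angle between the z axis of slat3_center and the z axis of rack, either way round below 0.1 rad))), for 0.2 s.
At the end, for the whole second after the job is handed in: Three layers of two slats at rest: one new slat above the free bearer, two above the first-layer slats, each centred within 20 mm of what it stands above, within 6 mm of its layer's height, flat, and within 0.15 rad of square; the slats laid before moved under 15 mm and still square (((horizontal distance between slat1_center and free_bearer below 0.02 m and height (world z) of slat1_center between 0.057 and 0.069 m and angle between the x axis of slat1_center and the x axis of rack, either way round below 0.15 rad and angle between the z axis of slat1_center and the z axis of rack, either way round below 0.1 rad) or (horizontal distance between slat2_center and free_bearer below 0.02 m and height (world z) of slat2_center between 0.057 and 0.069 m and angle between the x axis of slat2_center and the x axis of rack, either way round below 0.15 rad and angle between the z axis of slat2_center and the z axis of rack, either way round below 0.1 rad) or (horizontal distance between slat3_center and free_bearer below 0.02 m and height (world z) of slat3_center between 0.057 and 0.069 m and angle between the x axis of slat3_center and the x axis of rack, either way round below 0.15 rad and angle between the z axis of slat3_center and the z axis of rack, either way round below 0.1 rad)) and ((horizontal distance between slat1_center and laid1_center below 0.02 m and height (world z) of slat1_center between 0.075 and 0.087 m and angle between the x axis of slat1_center and the y axis of rack, either way round below 0.15 rad and angle between the z axis of slat1_center and the z axis of rack, either way round below 0.1 rad) or (horizontal distance between slat2_center and laid1_center below 0.02 m and height (world z) of slat2_center between 0.075 and 0.087 m and angle between the x axis of slat2_center and the y axis of rack, either way round below 0.15 rad and angle between the z axis of slat2_center and the z axis of rack, either way round below 0.1 rad) or (horizontal distance between slat3_center and laid1_center below 0.02 m and height (world z) of slat3_center between 0.075 and 0.087 m and angle between the x axis of slat3_center and the y axis of rack, either way round below 0.15 rad and angle between the z axis of slat3_center and the z axis of rack, either way round below 0.1 rad)) and ((horizontal distance between slat1_center and laid2_center below 0.02 m and height (world z) of slat1_center between 0.075 and 0.087 m and angle between the x axis of slat1_center and the y axis of rack, either way round below 0.15 rad and angle between the z axis of slat1_center and the z axis of rack, either way round below 0.1 rad) or (horizontal distance between slat2_center and laid2_center below 0.02 m and height (world z) of slat2_center between 0.075 and 0.087 m and angle between the x axis of slat2_center and the y axis of rack, either way round below 0.15 rad and angle between the z axis of slat2_center and the z axis of rack, either way round below 0.1 rad) or (horizontal distance between slat3_center and laid2_center below 0.02 m and height (world z) of slat3_center between 0.075 and 0.087 m and angle between the x axis of slat3_center and the y axis of rack, either way round below 0.15 rad and angle between the z axis of slat3_center and the z axis of rack, either way round below 0.1 rad)) and distance of each of laid1_center, laid2_center, laid3_center from where it was at the start of the episode below 0.015 m and angle between the x axis of each of laid1_center, laid2_center and the y axis of rack, either way round below 0.15 rad and angle between the z axis of each of laid1_center, laid2_center, laid3_center and the z axis of rack, either way round below 0.1 rad and angle between the x axis of laid3_center and the x axis of rack, either way round below 0.15 rad and linear speed of each of slat1, slat2, slat3, laid1, laid2, laid3 below 0.01 m/s); the robot touches nothing.
It fails at once if an offcut or another bystander is shifted by more than 30 mm (distance of any of offcut1_center, offcut2_center, tape_measure, sanding_block, clamp, square, chisel from where it was at the start of the episode above 0.03 m).
It fails at once if a slat is dropped (it falls faster than 0.6 m/s, about 18 mm of free fall, out of the fingers) ((linear speed of slat1 above 0.6 m/s and contact force between the fingers and slat1 below 0.01 N) or (linear speed of slat2 above 0.6 m/s and contact force between the fingers and slat2 below 0.01 N) or (linear speed of slat3 above 0.6 m/s and contact force between the fingers and slat3 below 0.01 N) or (linear speed of laid1 above 0.6 m/s and contact force between the fingers and laid1 below 0.01 N) or (linear speed of laid2 above 0.6 m/s and contact force between the fingers and laid2 below 0.01 N) or (linear speed of laid3 above 0.6 m/s and contact force between the fingers and laid3 below 0.01 N)).
It also fails if it takes over 61 s, if anything falls off the work surface, if the arm or the gripper's body presses on something with over 40 N, if the wrist force passes 120 N, or if a joint passes its speed limit or range.

## Robot

A 6-joint arm with a two-finger parallel gripper is mounted at the origin on the work surface. World frame = base frame: x ahead of the robot, y to its left, z up, the work surface at z = 0. Lengths are in m, angles in rad, forces in N, time in s.
With the tool pointing down it reaches from about 0.275 to 0.875 m from the base axis. Payload 12.5 kg.
Tool frame: the origin (TCP) lies at the very end of the fingers, on their centre line; the grasp point (between the pads) lies 19 mm behind it; z points along the fingers, y is the line along which they close (so a half turn about z gives the same grasp; the last joint's range is limited). The gripper opens to 85 mm and grips with 20 to 120 N. Pads are 22 mm wide; open, the fingers measure 114 mm over their backs; the gripper's body (76 mm by 85 mm) begins 54 mm behind the grasp point. The pads swing forward as they close: fully open they stand 13 mm farther back than shut.
Start: joints at [-1.35, 0.351, 1.652, -0, 1.139, -0.085], TCP at [0.166, -0.524, 0.231] pointing down, gripper open.
Joint ranges: [-2.75, 2.75], [-0.79, 2.1], [0.01, 2.65], [-1.57, 4.71], [0.07, 3.14], [-2.87, 2.87]. Speed limits (rad/s): [2.22, 2.22, 2.79, 3.14, 3.14, 3.14].

## Interface

Orientations are given as a 3x3 rotation matrix whose columns are the frame's x, y, z axes.
In Python, from bench import manip gives the robot as it stands. Calls block until the motion is done:
- manip.move_ptp(position, orientation): joint-space move of the TCP to a pose.
- manip.move_l(position, attitude=None, max_speed=0.15): straight line of the TCP; attitude=None keeps the orientation; max_speed is the mean speed in m/s.
- manip.move_j(angles): joint-space move.
- manip.set_gripper(opening, effort=None): opening from 0.0 (shut) to 1.0 (fully open); effort is the grip in N (None keeps the last); returns when the fingers have stopped.
- manip.dwell(seconds).
- manip.inverse_kinematics(position, orientation): joint angles nearest the present ones, or None.
- manip.grab_frame(name): name is "scene" or "top" or "wrist"; returns (picture, depth): 420x560x3 uint8, red, green, blue; 420x560 float32, m along the optical axis (not along the pixel's ray), 0 where there is no reading.
- manip.get_calibration(name): a dict with "camera_matrix" (3x3 intrinsics, pixels), "k1" (the pictures are not rectified: a ray, as slopes to the right and down, at radius r is drawn at 1 + k1 r^2 times it, then the intrinsics apply), "R" (3x3) and "t" (3): a world point X has camera coordinates R X + t. Camera axes: x right, y down, z forward; pixel columns grow to the right and rows downward; lengths in m; the calibration is good to about 2 mm. A picture is of the moment at which its call begins: read the wrist's pose just before it. get_calibration takes no time and is no camera call; for the wrist camera it gives the pose at the moment of the call.
A pose or a line that the arm cannot do raises manip.Unreachable and nothing moves.
- manip.sign_off(): hands the job in; it is judged then, once.
Trained networks look in the newest picture that a camera, given by its name, has taken for a name from the list of things; names that differ only in an ending like _2 or _b are one class to them, and where a whole thing is asked for, a point or a joint stands for the part that bears it (a point fixed in the world has none). Each returns a list of dicts, best first, with "confidence" (0 to 1); they miss things now and then, are a little off and sometimes report something else, mostly with a low value. They report only what shows in the picture. A call takes as long as a camera call. They do not tell look-alikes from the thing itself.
- manip.look_for(camera, name): "at" ([x, y, z] in m, in world coordinates, good to about 4 mm: the middle of the surface that is visible of it).
Readings, each from a call of its own:
- manip.current_time(): time.
- manip.current_qpos(): joint angles.
- manip.current_joint_vel(): joint speeds.
- manip.current_joint_torque(): joint torques, N m.
- manip.current_ee_pos(): TCP position.
- manip.current_tcp_rot(): TCP orientation.
- manip.current_force(): force on the tool from outside, world axes, zero at the start.
- manip.current_ft_torque(): the same for the moment, N m.
- manip.current_grip_width(): opening from 0.0 (shut) to 1.0 (fully open).
- manip.current_grip_force(): force on a finger pad.
Only numpy, scipy, OpenCV 4.12 (cv2) and the standard library are available. Lean on these libraries where they do the work, as an engineer would, in place of code of your own. Each camera call takes 0.05 s, during which the arm holds its last target. There are 200 camera calls.

## Working session

There is one attempt and no reset: what is moved stays moved. The work goes in short steps, each a Python script; the robot and the scene stay as the last script left them, time stands still between calls to the robot, and variables do not carry over. Pictures are saved under pics/ and viewed, at most 10 in all, crops included, and the job is handed in when it is done.

```bash
ls; mkdir -p pics
python3 - <<'E'
from bench import manip as m
import cv2,numpy as np
for n in("top","scene"):
    p,d=m.grab_frame(n); cv2.imwrite(f"pics/{n}0.png",p[:,:,::-1]); np.savez(f"{n}0.npz",p=p,d=d,**{k:np.array(v) for k,v in m.get_calibration(n).items()})
    print(n,m.get_calibration(n))
print(m.current_time())
E
```

```text
pics
top {'camera_matrix': array([[481.33329389,   0.        , 285.56369048],
       [  0.        , 481.33329389, 220.78085353],
       [  0.        ,   0.        ,   1.        ]]), 'k1': -0.1320842221353023, 'R': array([[ 0.01597777, -0.99986529, -0.00375762],
       [-0.97711448, -0.01481674, -0.21219743],
       [ 0.21211316,  0.00706207, -0.97721959]]), 't': array([-0.0798489 ,  0.50512521,  1.49134087])}
scene {'camera_matrix': array([[444.52674585,   0.        , 275.47635348],
       [  0.        , 444.52674585, 219.0340067 ],
       [  0.        ,   0.        ,   1.        ]]), 'k1': -0.023855841751980036, 'R': array([[-0.61851449,  0.78570626,  0.01027093],
       [ 0.4597494 ,  0.37245695, -0.80616766],
       [-0.63723646, -0.49390433, -0.59159801]]), 't': array([ 0.39551741, -0.16779206,  1.71759763])}
0.1
```

View pics/top0.png

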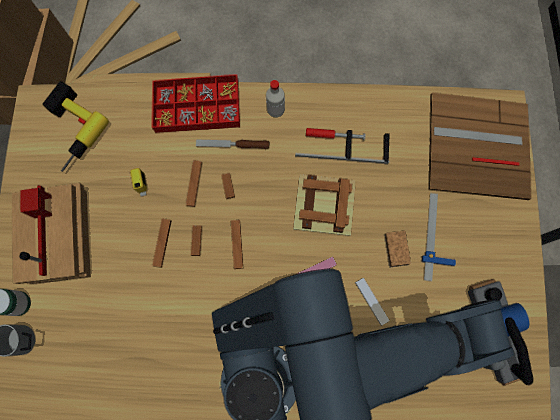

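View pics/scene0.png

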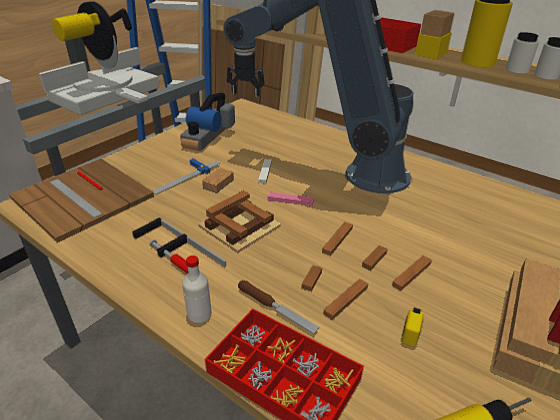

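The top view shows the full slats at px (193,183), (162,243) and (237,244), and the offcuts at (228,186) and (196,240). The rack is at (325,205), with the pink and white look-alikes at (320,265) and (371,300). Next I'll build an ortho height map and measure.

```bash
cat > h.py <<'E'
import numpy as np,cv2
from bench import manip as m
def world(d,c):
    """per-pixel world coordinates"""
    K=c['camera_matrix'];h,w=d.shape
    u,v=np.meshgrid(np.arange(w),np.arange(h))
    uv=np.stack([u,v],-1).reshape(-1,1,2).astype(float)
    n=cv2.undistortPoints(uv,K,np.array([float(c['k1']),0,0,0,0]))[:,0]
    P=np.c_[n,np.ones(len(n))]*d.reshape(-1,1)
    return ((P-c['t'])@c['R']).reshape(h,w,3)
def rects(W,ok,minpx=30):
    """connected regions of mask -> (centre, length, width, yaw, n, pix)"""
    n,l,s,cc=cv2.connectedComponentsWithStats(ok.astype(np.uint8),connectivity=4);out=[]
    for i in range(1,n):
        if s[i,4]<minpx: continue
        p=W[l==i]; (cx,cy),(a,b),th=cv2.minAreaRect((p[:,:2]*1000).astype(np.float32))
        th=np.radians(th)
        if a<b: a,b,th=b,a,th+np.pi/2
        out.append((np.r_[cx,cy]/1000,a,b,(th+np.pi/2)%np.pi-np.pi/2,np.median(p[:,2]),s[i,4],cc[i].round()))
    return out
E
python3 - <<'E'
from h import *
c=dict(np.load("top0.npz")); W=world(c['d'],c); p=c['p']
roi=np.zeros(c['d'].shape,bool); roi[150:275,120:360]=1
z=W[:,:,2]; print("bench z",[np.round(np.median(z[a:a+20,b:b+20]),4) for a,b in((200,250),(170,60+80),(240,260))], np.std(z[220:235,255:280]))
for lo,hi in((.010,.028),(.045,.06),(.063,.09)):
    print(lo)
    for r in rects(W,roi&(z>lo)&(z<hi)): print([np.round(x,3) for x in r])
for n in("slat1_center","laid1_center","laid3_center","rack","free_bearer","offcut1_center"):
    m.grab_frame("top") if n=="slat1_center" else 0
    print(n,[(np.round(r['at'],3),round(r['confidence'],2)) for r in m.look_for("top",n)])
# ortho of rack (1px=0.5mm) 
im=cv2.resize(p[165:245,285:365],(640,640),interpolation=cv2.INTER_CUBIC)
cv2.imwrite("pics/rack.png",im[:600,:,::-1])
print(np.round(W[205,325],3))
E
```

```text
bench z [np.float64(0.0011), np.float64(0.0018), np.float64(0.0006)] 0.08071759019991005
0.01
[array([ 0.749, -0.2  ]), np.float64(200.208), np.float64(30.928), np.float64(1.521), np.float64(0.022), np.int32(187), array([327., 156.])]
[array([0.642, 0.24 ]), np.float64(158.311), np.float64(32.576), np.float64(-0.102), np.float64(0.018), np.int32(412), array([194., 183.])]
[array([0.635, 0.126]), np.float64(87.099), np.float64(30.133), np.float64(0.235), np.float64(0.019), np.int32(222), array([227., 185.])]
[array([ 0.583, -0.119]), np.float64(189.835), np.float64(27.859), np.float64(-0.1), np.float64(0.013), np.int32(291), array([300., 202.])]
[array([ 0.663, -0.211]), np.float64(70.548), np.float64(13.913), np.float64(1.446), np.float64(0.013), np.int32(55), array([328., 179.])]
[array([ 0.624, -0.294]), np.float64(41.409), np.float64(15.957), np.float64(-0.325), np.float64(0.014), np.int32(32), array([352., 191.])]
[array([ 0.585, -0.201]), np.float64(73.589), np.float64(73.081), np.float64(1.464), np.float64(0.014), np.int32(357), array([325., 201.])]
[array([ 0.574, -0.285]), np
[... 1324 characters left out ...]
.float64(0.054), np.int32(333), array([318., 216.])]
0.063
[array([ 0.567, -0.252]), np.float64(160.848), np.float64(33.726), np.float64(-0.119), np.float64(0.072), np.int32(467), array([342., 203.])]
slat1_center [(array([ 0.37 , -0.204,  0.017]), 0.79), (array([0.433, 0.091, 0.02 ]), 0.6)]
laid1_center [(array([ 0.523, -0.178,  0.054]), 0.59), (array([ 0.563, -0.249,  0.071]), 0.58), (array([0.784, 0.099, 0.016]), 0.44)]
laid3_center [(array([ 0.256, -0.355,  0.017]), 0.72), (array([ 0.565, -0.251,  0.07 ]), 0.59)]
rack [(array([ 0.568, -0.188,  0.014]), 0.58)]
free_bearer [(array([ 0.568, -0.181,  0.013]), 0.84)]
offcut1_center [(array([0.636, 0.128, 0.014]), 0.54)]
[ 0.57  -0.202  0.015]
```

View pics/rack.png

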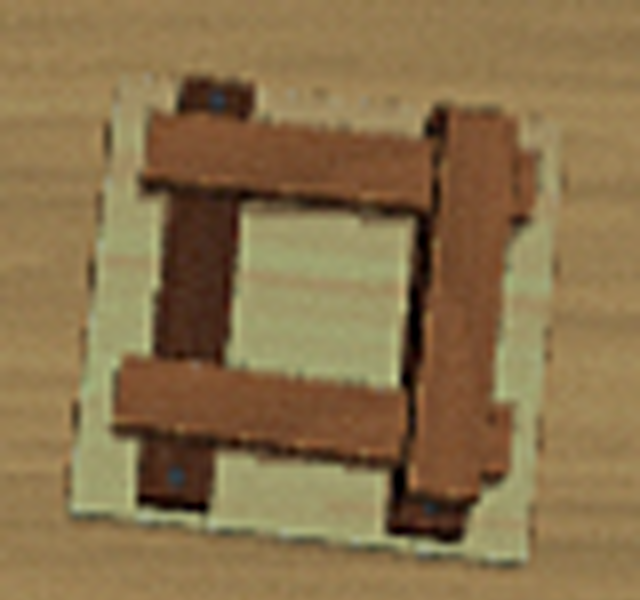

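The rack crop shows the dark free bearer on the left (world +y), the two first-layer slats lying across, and the lone second-layer slat on the right (world -y). So the rack's x is roughly world x. I'll check these with wrist views.

```bash
cat >> h.py <<'E'
def down(th):
    """tool-down rotations (two half turns) with jaws closing across direction th"""
    c,s=np.cos(th),np.sin(th)
    R=np.array([[c,s,0],[s,-c,0],[0,0,-1.]]); return [R,R@np.diag([-1,-1,1])]
def pick_R(pos,th):
    q0=m.current_qpos(); best=None
    for R in down(th):
        q=m.inverse_kinematics(pos,R)
        if q is not None:
            k=abs(q[5])+.3*np.abs(np.array(q)-q0).max()
            if best is None or k<best[0]: best=(k,R,q)
    return best[1]
def shot(name,f):
    c=m.get_calibration(name); p,d=m.grab_frame(name)
    cv2.imwrite(f"pics/{f}.png",p[:,:,::-1]); np.savez(f+".npz",p=p,d=d,**c); return p,d,world(d,c)
E
python3 - <<'E'
from h import *
for f,pos in(("wr",[.50,-.2,.42]),("ws",[.46,.2,.42])):
    m.move_ptp(pos,pick_R(pos,0)); p,d,W=shot("wrist",f); z=W[:,:,2]
    print(f,m.current_time(),m.current_qpos().round(2),"view",W[210,280].round(3),W[5,5].round(3),W[-5,-5].round(3))
    for lo,hi in((.010,.028),(.045,.06),(.063,.09)):
        for r in rects(W,(z>lo)&(z<hi),600): print(lo,[np.round(x,3) for x in r])
a=np.hstack([cv2.imread("pics/wr.png"),cv2.imread("pics/ws.png")]); cv2.imwrite("pics/w2.png",cv2.resize(a,(800,300)))
E
```

```text
wr 2.325 [-0.47  0.21  1.39 -0.    1.55  1.1 ] view [ 0.417 -0.201 -0.001] [ 0.732  0.209 -0.001] [ 0.505 -0.26   0.503]
0.01 [array([ 0.681, -0.582]), np.float64(105.638), np.float64(60.878), np.float64(0.081), np.float64(0.019), np.int32(2292), array([544.,  37.])]
0.01 [array([ 0.582, -0.118]), np.float64(190.234), np.float64(25.62), np.float64(-0.091), np.float64(0.012), np.int32(1747), array([221.,  97.])]
0.01 [array([ 0.659, -0.209]), np.float64(74.687), np.float64(21.29), np.float64(1.501), np.float64(0.012), np.int32(783), array([285.,  42.])]
0.01 [array([0.634, 0.125]), np.float64(85.246), np.float64(32.207), np.float64(0.239), np.float64(0.018), np.int32(1308), array([55., 67.])]
0.01 [array([ 0.566, -0.282]), np.float64(189.537), np.float64(32.475), np.float64(-0.142), np.float64(0.012), np.int32(1309), array([340., 109.])]
0.01 [array([ 0.576, -0.2  ]), np.float64(80.899), np.float64(75.252), np.float64(-0.103), np.float64(0.012), np.int32(2983), array([280., 103.])]
0.01 [array([0.435, 0.087]), np.float64(160.764), np.float64(32.532), np.float64(0.102), np.float64(0.01
[... 2819 characters left out ...]
p.float64(253.548), np.float64(28.254), np.float64(1.532), np.float64(0.018), np.int32(1659), array([231., 349.])]
0.045 [array([0.473, 0.592]), np.float64(299.379), np.float64(4.965), np.float64(0.154), np.float64(0.053), np.int32(1354), array([548., 166.])]
0.045 [array([ 0.527, -0.167]), np.float64(107.144), np.float64(31.238), np.float64(1.448), np.float64(0.053), np.int32(1378), array([ 33., 208.])]
0.045 [array([ 0.63 , -0.185]), np.float64(120.324), np.float64(31.904), np.float64(1.488), np.float64(0.053), np.int32(1374), array([ 34., 273.])]
0.063 [array([0.473, 0.592]), np.float64(298.757), np.float64(12.655), np.float64(0.182), np.float64(0.07), np.int32(1331), array([556., 182.])]
```

View pics/w2.png

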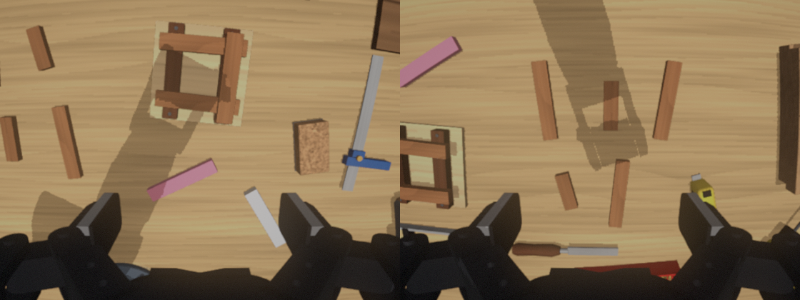

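```bash
cat >> h.py <<'E'
ZG=.002
def pick(x,y,th):
    R=pick_R([x,y,.12],th); m.move_ptp([x,y,.12],R); m.set_gripper(.6,30)
    m.move_l([x,y,ZG],max_speed=.12); m.set_gripper(0.,30)
    w=m.current_grip_width(),m.current_grip_force(); m.move_l([x,y,.19],max_speed=.2)
    print("pick",np.round(w,3),"held",m.current_grip_width(),m.current_grip_force(),"t",m.current_time())
def place(x,y,th,dz):
    R=pick_R([x,y,.19],th); m.move_ptp([x,y,.19],R); m.dwell(.2); f0=m.current_force()[2]
    m.move_l([x,y,ZG+dz+.004],max_speed=.1)
    for k in range(6):
        f=m.current_force()[2]-f0
        if f>2: break
        m.move_l([x,y,ZG+dz+.003-.001*k],max_speed=.02)
    print("touch z",m.current_ee_pos()-[0,0,ZG+dz],"dF",f,"grip",m.current_grip_width(),"t",m.current_time())
    m.set_gripper(.6); m.move_l([x,y,.19],max_speed=.2)
E
python3 - <<'E'
from h import *
c=dict(np.load("wr.npz")); W=world(c['d'],c); z=W[:,:,2]
k=(z>.010)&(z<.0145)&(abs(W[:,:,0]-.574)<.12)&(abs(W[:,:,1]+.2)<.12)
k=cv2.morphologyEx(k.astype(np.uint8),cv2.MORPH_OPEN,np.ones((3,3),np.uint8))>0
print("board",cv2.minAreaRect((W[k][:,:2]*1000).astype(np.float32)))
pick(.436,.088,.11)
E
```

```text
board ((574.4219970703125, -200.23057556152344), (190.43701171875, 190.19985961914062), 84.63417053222656)
pick [ 0.34  29.879] held 0.34161083909559414 29.722914397716522 t 8.5917
```

Run:
```python
from h import *
place(.5793,-.1484,-.094,.054)
pick(.436,.337,-.137)
pos=[.46,-.2,.36]; m.move_ptp(pos,pick_R(pos,0)); p,d,W=shot("wrist","w3"); z=W[:,:,2]
roi=(abs(W[:,:,0]-.574)<.13)&(abs(W[:,:,1]+.2)<.13)
for lo,hi in((.045,.06),(.066,.08)):
    for r in rects(W,roi&(z>lo)&(z<hi),200): print(lo,[np.round(x,3) for x in r])
print(m.current_time())
```

```text
touch z [ 0.57938195 -0.14843127  0.00064534] dF 8.560893501017908 grip 0.34103549859523136 t 12.3167
pick [ 0.346 30.471] held 0.34226155492012433 29.696950614452362 t 18.0833
0.045 [array([ 0.634, -0.131]), np.float64(29.21), np.float64(8.84), np.float64(-0.086), np.float64(0.054), np.int32(222), array([219.,  14.])]
0.045 [array([ 0.626, -0.206]), np.float64(77.764), np.float64(35.711), np.float64(1.467), np.float64(0.054), np.int32(2056), array([287.,  19.])]
0.045 [array([ 0.622, -0.281]), np.float64(29.907), np.float64(9.293), np.float64(-0.07), np.float64(0.054), np.int32(213), array([353.,  27.])]
0.045 [array([ 0.532, -0.121]), np.float64(29.64), np.float64(10.345), np.float64(-0.082), np.float64(0.054), np.int32(225), array([212., 106.])]
0.066 [array([ 0.572, -0.148]), np.float64(147.088), np.float64(30.794), np.float64(-0.092), np.float64(0.072), np.int32(3133), array([232.,  60.])]
0.066 [array([ 0.566, -0.254]), np.float64(160.216), np.float64(31.036), np.float64(-0.108), np.float64(0.072), np.int32(3056), array([333.,  59.])]
20.1667
```

View pics/w3.png

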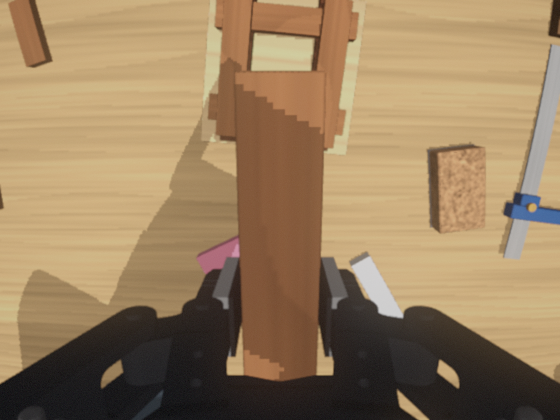

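The picture shows the held slat centred in the jaws and square to them. The second layer is complete, with the new slat around px (232,60) and the lone slat around (333,59). On to the third layer.

Run:
```python
from h import *
place(.6275,-.2055,np.pi/2-.094,.072)
pick(.642,.242,-.095)
place(.5225,-.1955,np.pi/2-.094,.072)
pos=[.45,-.2,.42]; m.move_ptp(pos,pick_R(pos,0)); p,d,W=shot("wrist","w4"); z=W[:,:,2]
roi=(abs(W[:,:,0]-.574)<.13)&(abs(W[:,:,1]+.2)<.13)
for lo,hi in((.045,.06),(.066,.08),(.085,.1)):
    for r in rects(W,roi&(z>lo)&(z<hi),100): print(lo,[np.round(x,3) for x in r])
print(m.current_time())
```

```text
touch z [ 0.62761906 -0.20553202  0.00078567] dF 6.71727350314534 grip 0.340453471905088 t 23.8667
pick [ 0.343 31.329] held 0.3445481201463679 30.516690015792847 t 29.3583
touch z [ 0.52255913 -0.19553056  0.00087034] dF 12.837219399000496 grip 0.3431192304351329 t 33.4833
0.045 [array([ 0.615, -0.205]), np.float64(76.597), np.float64(6.95), np.float64(1.53), np.float64(0.053), np.int32(232), array([283.,  32.])]
0.066 [array([ 0.579, -0.167]), np.float64(79.355), np.float64(75.569), np.float64(1.491), np.float64(0.072), np.int32(1641), array([240.,  56.])]
0.066 [array([ 0.57 , -0.254]), np.float64(75.916), np.float64(50.867), np.float64(-0.094), np.float64(0.072), np.int32(1569), array([324.,  65.])]
0.066 [array([ 0.506, -0.141]), np.float64(29.346), np.float64(12.977), np.float64(1.461), np.float64(0.072), np.int32(241), array([234., 119.])]
0.066 [array([ 0.494, -0.246]), np.float64(30.273), np.float64(15.627), np.float64(1.479), np.float64(0.072), np.int32(292), array([316., 128.])]
0.085 [array([ 0.627, -0.205]), np.float64(160.437), np.float64(30.35), np.float64(1.483), np.float64(0.09), np.int32(3554), array([286.,  15.])]
0.085 [array([ 0.522, -0.195]), np.float64(160.312), np.float64(29.933), np.float64(1.474), np.float64(0.09), np.int32(3238), array([276., 106.])]
35.875
```

View pics/w4.png

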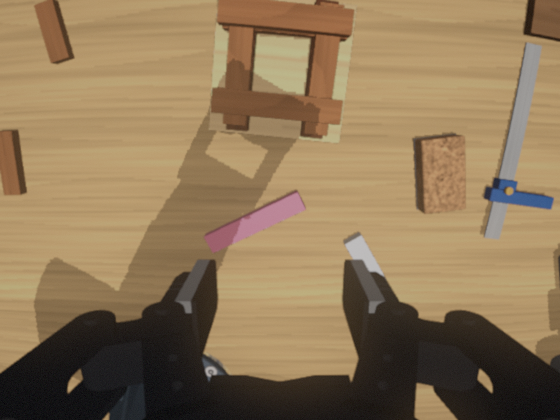

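The picture shows the third-layer slats at px (286,15) and (276,106). They lie flat at 90 mm and square, on target, and the gripper is clear of them.

```bash
python3 -c "
from bench import manip as m
print(m.sign_off())"
```

```text
the job is handed in; nothing more can be done
None
```

The airing stack is finished and handed in at about 36 s of the 61 s allowed: all three slats were set down flat and square, the last wrist picture put both third-layer slats within about 1 mm of their targets, and I saw no sign that the slats already laid or the offcuts had moved.

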